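# Close the flap of the sales-slip holder

### The job

Close the sales-slip holder on the counter: with the fingertips fold its standing metal cover flap over and down flat on the slips, and while keeping it pressed down push it along as far as it goes, so that the tongue on its edge is tucked beneath the retaining lip and the flap stays shut when you let go. Only push and press, without forcing it: never take the flap between the fingers, and leave the other things on the counter where they are.

Things in the scene. Friction and masses are not known exactly. Their poses are not given: they have to be found in the camera images.
- slip_holder: Sales-slip holder, fixed to the counter: dark steel plate 176 x 116 x 8 mm (x -91 to +85 mm) carrying a paper pad. Origin on the counter surface below the plate; z up, +x towards the hinge end, -x towards the lip end. The flap's hinge axis runs along y, 17.5 mm above the counter, at x = +62 mm minus flap_shift, its pin in slots of two low cheeks (26 mm high, y = +-53 mm).
- cover_flap (a joint): Angle of the aluminium cover flap, rad: 0 = flat on the pad against a firm stop (upper face 19 mm above the counter), about 1.5 = upright, 2.0 = leaning back. A spring (0.12 N m/rad about 1.5 rad) with slight friction lifts an untucked flap back to about 1.2; 0.18 N m holds it flat. Tucked and let go it rises only until the tongue meets the lip (about 0.05).
- flap_shift (a joint): Shift of flap and hinge pin in the slots towards the lip, m: 0 = drawn back, 0.026 = fully home (stop). Moves stiffly (4 N), stays where left. Flap flat: the tongue's end is 14 mm short of the lip's edge at 0, passes under it at 0.014, is 12 mm beneath at 0.026. If shifted before the flap is flat, the tongue lands on top of the lip.
- tongue_edge (a point): Middle of the free end of the flap's tongue, 112 mm from the hinge, at mid thickness. The flap is 3 mm thick: a panel 92 mm wide out to 92 mm from the hinge, then a tongue 46 mm wide.
- rib_middle (a point): Middle of the thumb rib, 85 mm from the hinge: 60 mm wide along y, 5 mm thick, 6.5 mm high, on the face that is on top when shut (the back, +x, face while the flap stands up). A finger on the hinge side of the rib can fold the flap, press it down and push it home.
- lip_mouth (a point): Middle of the lower edge of the retaining lip, where the tongue goes in: x = -64, z = 24.5 mm in the holder's frame. The lip is a steel bridge 74 mm wide along y, x = -64 to -81 mm, 4 mm thick, open towards +x, with a lead-in bent up from x = -64 to -57 mm (top 33 mm above the counter).
- stapler_mid (a point): Centre of a red and black stapler 125 x 34 x 36 mm lying beside the holder; not to be moved.
- receipt_roll_mid (a point): Centre of a white receipt roll, about 53 mm across and 58 mm tall, standing beside the holder; not to be moved.
- peg_doll_mid (a point): Centre of a wooden peg doll 38 mm across and 86 mm tall standing beside the holder; not to be moved.
- eraser_mid (a point): Centre of a white eraser 22 x 51 x 13 mm lying before the lip end; not to be moved.
- candy_jar_mid (a point): Centre of a candy jar 65 mm across and 100 mm tall standing to the left; not to be moved.
Mind the look-alikes: they are no part of the job. There is more than one size of the slip_holder; the one meant has the size given above.

How it is judged:
By the outcome, as a careful person would: the job done as asked, in the order asked, and still so for the second after the job is handed in, with the robot touching nothing.
It also fails if it takes over 38 s, if anything falls off the work surface, if the arm or the gripper's body presses on something with over 40 N, if the wrist force passes 120 N, or if a joint passes its speed limit or range.

### The arm

A 6-joint arm with a two-finger parallel gripper is mounted at the origin on a cart in front of the work surface, level with it; the furniture and walls round the work are solid. World frame = base frame: x ahead of the robot, y to its left, z up, the work surface at z = 0. Lengths are in m, angles in degrees, forces in N, time in s.
With the tool pointing down it reaches from about 0.4 to 0.825 m from the base axis. Payload 7 kg.
Tool frame: the origin (TCP) lies between the finger pads; the fingertips stand 19 mm ahead of it and the grasp point (between the pads) is the TCP; z points along the fingers, y is the line along which they close (so a half turn about z gives the same grasp; the last joint's range is limited). The gripper opens to 88 mm and grips with 3 to 60 N. Pads are 19 mm wide; open, the fingers measure 130 mm over their backs; the gripper's body (78 mm by 193 mm) begins 47 mm behind the grasp point.
Start: joints at [-56.144, 20.546, 0.682, 0, -70.136, -16.507], TCP at [0.201, -0.644, 0.246] pointing down, gripper open.
Joint ranges: [-176.03, 176.03], [-82.01, 121.73], [-58.28, 71.71], [-173.87, 95.51], [-174.79, -0.11], [-173.66, 173.66]. Speed limits (degrees/s): [136.94, 136.94, 172.46, 180, 180, 180].

### API

Orientations are given as [roll, pitch, yaw] about the fixed x, y, z axes, in that order (R = Rz(yaw) Ry(pitch) Rx(roll)).
In Python, from plant import get_obs, snapshot, close_job, spot_in, spot_point gives the robot as it stands.
- The arm moves only by the tool play_rows, never from a script. Its argument "plan" is a list of rows, each a list of 6 numbers: the shift along the tool's x, y, z in cm, then the turn, a rotation vector about the tool's x, y, z in degrees. A call has 1 to 20 rows; each row shifts and turns the commanded pose from where the row before left it, along the tool's axes as they then stand; what a row does not reach is not made up. A row lasts 1/12 s, in which the tool goes at most 41.7 mm and 7.16 degrees, less where a joint would pass 70% of its speed; a pose out of reach is approached as far as the arm can. A call is refused whole if a number of a shift passes 4.17 or a number of a turn 7.16, either way. A call with a gripper value outside its range is refused whole. "grip" is the finger opening in cm, from 0 to 8.76, set as the call begins (left out, the last holds). The fingers move at their own pace and stop on an object; the grip force is fixed at half the most. Time passes only in rows, so rows that do not move let the fingers close. It gives the time, the measured TCP pose, the force, the opening and the grip force at its end, in the units of the state.
- get_obs(): the state, without advancing time (a new reading comes with each control period).
- snapshot(name): name is "side" or "top"; returns a dict with "frame" (480x640x3 uint8, red, green, blue), "fx", "fy", "cx", "cy" (pixels), "k1" (the pictures are not rectified: a ray, as slopes to the right and down, at radius r is drawn at 1 + k1 r^2 times it, then the intrinsics apply), "position" and "attitude" of the camera in the world. Camera axes: x right, y down, z forward; pixel columns grow to the right and rows downward; lengths in m; the calibration is good to about 2 mm. A picture is of the moment at which its call begins. There is no depth.
- close_job(): hands the job in; it is judged then, once.
Trained networks look in the newest picture that a camera, given by its name, has taken for a name from the list of things; names that differ only in an ending like _2 or _b are one class to them, and where a whole thing is asked for, a point or a joint stands for the part that bears it (a point fixed in the world has none). Each returns a list of dicts, best first, with "score" (0 to 1); they miss things now and then, are a little off and sometimes report something else, mostly with a low value. They report only what shows in the picture. A call takes as long as a camera call. They do not tell look-alikes from the thing itself.
- spot_in(camera, thing): "position" ([x, y, z] in m, in world coordinates, good to about 4 mm: the middle of the surface that is visible of it).
- spot_point(camera, thing): "position" ([x, y, z] in m, in world coordinates, good to about 4 mm: a listed point, or the origin of a listed thing).
The state is a dict: "clock": time; "joint_pos": joint angles; "qvel": joint speeds; "tau": joint torques, N m; "tool_pos": TCP position; "orientation": TCP orientation; "force": force on the tool from outside, world axes, zero at the start; "moment": the same for the moment, N m; "opening": finger opening in m; "gripper_force": force on a finger pad.
Only numpy, scipy, OpenCV 4.12 (cv2) and the standard library are available. Lean on these libraries where they do the work, as an engineer would, in place of code of your own. Each camera call takes 0.05 s, during which the arm holds its last target. There are 200 camera calls.

## Working session

There is one attempt and no reset: what is moved stays moved. The work goes in short steps, Python scripts to look and compute and a tool call to move; the robot and the scene stay as the last step left them, time stands still between calls to the robot, and variables do not carry over. Pictures are saved under pics/ and viewed, at most 10 in all, crops included, and the job is handed in when it is done.

Besides the shell and the picture viewer there is one more tool, called after "Call:" as name([rows], argument=value, ...), one row to a line, values as JSON. play_rows: Moves the arm, as the interface text tells. Its arguments: {"type":"object","properties":{"plan":{"type":"array","items":{"type":"array","items":{"type":"number"}}},"grip":{"type":"number"}},"required":["plan"]}

```bash
ls; mkdir -p pics; python3 - <<'E'
from plant import *
import cv2,numpy as np
for c in("side","top"):
    s=snapshot(c); cv2.imwrite(f"pics/{c}0.png",s["frame"][:,:,::-1]); print({k:(np.round(v,4).tolist() if k!="frame" else 0) for k,v in s.items()})
    for t in["slip_holder","tongue_edge","rib_middle","lip_mouth","stapler_mid","receipt_roll_mid","peg_doll_mid","eraser_mid","candy_jar_mid"]:
        print(c,t,[(np.round(d["position"],3).tolist(),round(d["score"],2)) for d in spot_point(c,t)][:4])
print(get_obs())
E
```

```text
pics
{'frame': 0, 'fx': 594.8645, 'fy': 594.8645, 'cx': 313.9387, 'cy': 241.5125, 'k1': -0.1607, 'position': [0.6372, -1.0063, 0.5903], 'attitude': [-114.5168, 1.5181, 4.428]}
side slip_holder [([0.437, 0.131, 0.001], 0.62), ([0.558, -0.12, -0.002], 0.58)]
side tongue_edge [([0.401, 0.132, 0.014], 0.93), ([0.607, -0.123, 0.126], 0.83), ([0.505, -0.247, 0.03], 0.22)]
side rib_middle [([0.419, 0.126, 0.018], 0.94), ([0.615, -0.13, 0.105], 0.55)]
side lip_mouth [([0.495, -0.109, 0.028], 0.95), ([0.393, 0.126, 0.019], 0.8)]
side stapler_mid [([0.583, 0.001, 0.02], 0.85)]
side receipt_roll_mid [([0.498, -0.244, 0.031], 0.55)]
side peg_doll_mid [([0.572, -0.256, 0.044], 0.67)]
side eraser_mid [([0.428, -0.112, 0.006], 0.75)]
side candy_jar_mid [([0.447, 0.422, 0.046], 0.72)]
{'frame': 0, 'fx': 435.668, 'fy': 435.668, 'cx': 323.1092, 'cy': 235.0892, 'k1': 0.0253, 'position': [0.3441, 0.1259, 1.0245], 'attitude': [-167.8561, -0.0244, -92.3634]}
top slip_holder [([0.559, -0.125, 0.001], 0.88), ([0.441, 0.134, -0.001], 0.88)]
top tongue_edge [([0.606, -0.128, 0.125], 0.76), ([0.401, 0.129, 0.0
[... 486 characters left out ...]
, 0.424, 0.051], 0.76)]
{'clock': 1.0, 'joint_pos': array([-5.61429662e+01,  2.05459934e+01,  6.81614977e-01,  4.28910899e-04,
       -7.01344551e+01, -1.65056262e+01]), 'qvel': array([-0.07119626, -0.00304198, -0.04245816,  0.01524906,  0.01030494,
        0.01605647]), 'tau': array([-2.25304821e-04, -5.82388508e+01,  2.93308693e+01,  7.00257137e+00,
        1.25422538e-02, -3.42218686e-05]), 'tool_pos': array([ 0.20126902, -0.64427914,  0.24556412]), 'orientation': array([-1.79998767e+02, -5.53637995e-05, -1.62648447e+02]), 'force': array([-0.2248264 , -0.78051141, -0.73063241]), 'moment': array([-0.01657269,  0.01026982, -0.01300727]), 'gripper_force': 0.0, 'opening': 0.08784992174713374}
```

View pics/side0.png

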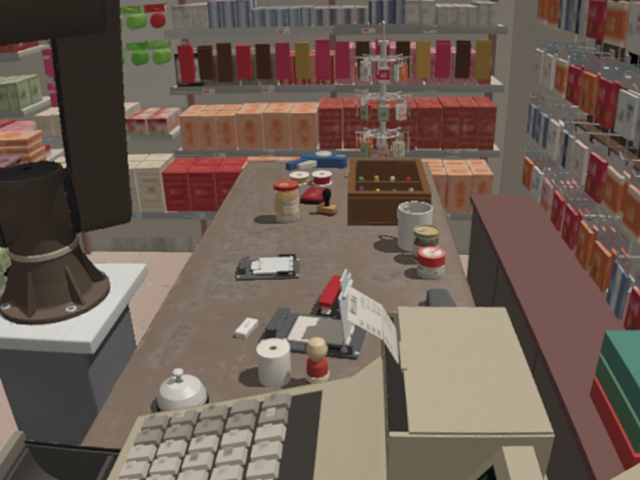

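View pics/top0.png

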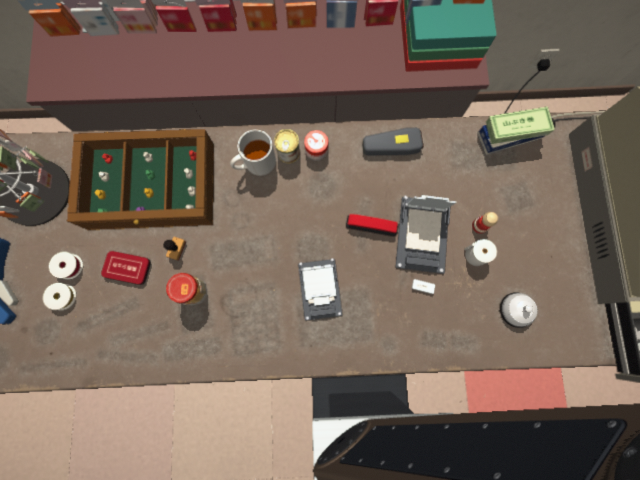

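The side view shows the holder's standing flap at about (350,310), with the small look-alike at (268,267). The top view shows the target at about (424,235), lip end near (421,266). Next I check its pose by overlaying a wireframe on both views.

```bash
cat > h.py <<'E'
import numpy as np,cv2
from scipy.spatial.transform import Rotation as R
def cam(s):
    Rm=R.from_euler('xyz',s["attitude"],degrees=True).as_matrix()
    K=np.array([[s["fx"],0,s["cx"]],[0,s["fy"],s["cy"]],[0,0,1.]]);D=np.array([s["k1"],0,0,0.])
    return Rm,np.array(s["position"]),K,D
def proj(s,P):
    Rm,t,K,D=cam(s);P=np.atleast_2d(np.array(P,float))
    return cv2.projectPoints(P,cv2.Rodrigues(Rm.T)[0],-Rm.T@t,K,D)[0][:,0]
def onz(s,uv,z):
    Rm,t,K,D=cam(s);n=cv2.undistortPoints(np.array([[uv]],float),K,D)[0,0]
    d=Rm@np.array([n[0],n[1],1]);return t+d*(z-t[2])/d[2]
def hol(x,y,yaw):
    c,s=np.cos(np.radians(yaw)),np.sin(np.radians(yaw))
    return lambda P:np.array([[x+c*a-s*b,y+s*a+c*b,z] for a,b,z in np.array(P)/1000.])
def model(th,sh=0):
    L=[[(-91,-58,8),(85,-58,8),(85,58,8),(-91,58,8),(-91,-58,8)]]
    h=62-sh;c,s=np.cos(th),np.sin(th)
    f=lambda r,y:(h-r*c,y,17.5+r*s)
    L.append([f(0,-46),f(92,-46),f(92,-23),f(112,-23),f(112,23),f(92,23),f(92,46),f(0,46)])
    L.append([(h-85*c+4*s,y,17.5+85*s+4*c) for y in(-30,30)])
    L.append([(-64,-37,28),(-64,37,28),(-81,37,28),(-81,-37,28),(-64,-37,28)])
    return L
def draw(s,pose,th,box,name,k,sh=0):
    u0,v0,u1,v1=box;im=cv2.resize(s["frame"][v0:v1,u0:u1,::-1],None,fx=k,fy=k,interpolation=cv2.INTER_CUBIC)
    raw=im.copy();T=hol(*pose)
    for l in model(th,sh):
        p=((proj(s,T(l))-[u0,v0]+.5)*k).astype(np.int32)
        cv2.polylines(im,[p],False,(0,255,0),1)
    return np.vstack([raw,im]) if (u1-u0)>1.0*(v1-v0) else np.hstack([raw,im])
E
python3 - <<'E'
from plant import *
from h import *
t,s=snapshot("top"),snapshot("side")
pose=(.5585,-.122,-10)
A=draw(t,pose,1.45,(385,185,465,285),"a",3.9);B=draw(s,pose,1.45,(255,265,405,365),"b",2.6)
cv2.imwrite("pics/o1.png",A);cv2.imwrite("pics/o2.png",B);print(A.shape,B.shape)
for uv in[(120,478),(290,395),(390,350),(400,310),(525,310),(322,392)]: print(uv,[onz(s,uv,z).round(3).tolist() for z in(0,.1,.3)])
for uv in[(597,300),(560,105),(617,378),(632,300)]: print(uv,[onz(t,uv,z).round(3).tolist() for z in(0,.1,.3)])
E
```

```text
(390, 624, 3) (520, 390, 3)
(120, 478) [[0.322, -0.475, 0.0], [0.376, -0.565, 0.1], [0.482, -0.745, 0.3]]
(290, 395) [[0.529, -0.286, 0.0], [0.547, -0.408, 0.1], [0.584, -0.652, 0.3]]
(390, 350) [[0.686, -0.16, 0.0], [0.678, -0.303, 0.1], [0.661, -0.59, 0.3]]
(400, 310) [[0.71, -0.027, 0.0], [0.698, -0.193, 0.1], [0.673, -0.525, 0.3]]
(525, 310) [[0.95, -0.023, 0.0], [0.897, -0.19, 0.1], [0.791, -0.523, 0.3]]
(322, 392) [[0.577, -0.276, 0.0], [0.588, -0.4, 0.1], [0.608, -0.647, 0.3]]
(597, 300) [[0.385, -0.509, 0.0], [0.381, -0.447, 0.1], [0.373, -0.323, 0.3]]
(560, 105) [[0.878, -0.5, 0.0], [0.826, -0.439, 0.1], [0.722, -0.317, 0.3]]
(617, 378) [[0.214, -0.522, 0.0], [0.226, -0.459, 0.1], [0.252, -0.332, 0.3]]
(632, 300) [[0.382, -0.588, 0.0], [0.379, -0.518, 0.1], [0.371, -0.379, 0.3]]
```

View pics/o1.png

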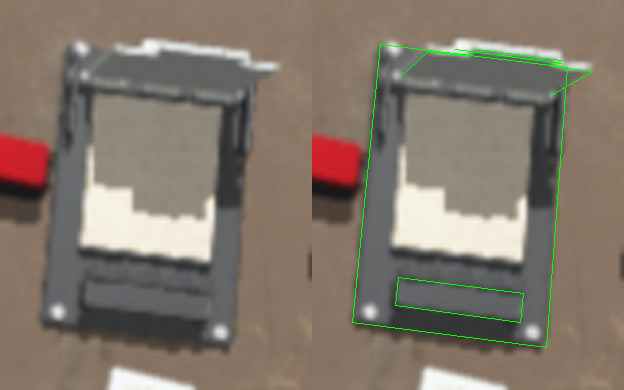

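View pics/o2.png

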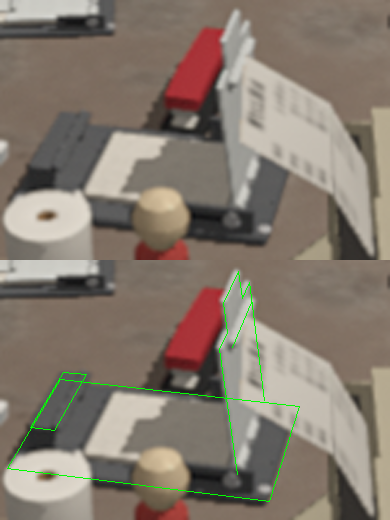

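The overlay fits both views. In the top crop the plate's front edge slopes slightly less, so I take yaw about -9°. The flap stands at about 1.45 rad. I lift and turn first, staying clear of the register.

Call:
play_rows([
  [0, 0, -3.5, 0, 0, 6.6],
  [0, 0, -3.5, 0, 0, 6.6],
  [0, 0, -3.5, 0, 0, 6.6],
  [0, 0, -3.5, 0, 0, 6.6],
  [-1, 3.8, 0, 0, 0, 0],
  [-1, 3.8, 0, 0, 0, 0],
  [-1, 3.8, 0, 0, 0, 0],
  [-1, 3.8, 0, 0, 0, 0],
  [-1, 3.8, 0, 0, 0, 0],
  [-1, 3.8, 0, 0, 0, 0],
  [-1, 3.8, 0, 0, 0, 0],
  [-1, 3.8, 0, 0, 0, 0],
  [-1, 3.8, 0, 0, 0, 0],
  [-1, 3.8, 0, 0, 0, 0],
  [-1, 3.8, 0, 0, 0, 0],
  [-1, 3.8, 0, 0, 0, 0],
  [-1, 3.8, 0, 0, 0, 0],
  [-1, 3.8, 0, 0, 0, 0],
  [-1, 3.8, 0, 0, 0, 0],
  [0, 0, 0, 0, 0, 0],
], grip=0)

```text
clock: 2.77
tool_pos: [0.441, -0.1002, 0.3854]
orientation: [179.9, 0.0, 171.2]
force: [0.6, -0.7, 0.0]
opening: 0.0003
gripper_force: 0.0
```

Call:
play_rows([
  [-3.75, -0.05, 0, 0, 0, 0],
  [-3.75, -0.05, 0, 0, 0, 0],
  [-3.75, -0.05, 0, 0, 0, 0],
  [-3.75, -0.05, 0, 0, 0, 0],
  [-3.75, -0.05, 0, 0, 0, 0],
  [-3.75, -0.05, 0, 0, 0, 0],
  [0, 0, 3.55, 0, 0, 0],
  [0, 0, 3.55, 0, 0, 0],
  [0, 0, 3.55, 0, 0, 0],
  [0, 0, 3.55, 0, 0, 0],
  [0, 0, 3.55, 0, 0, 0],
  [0, 0, 3.55, 0, 0, 0],
  [0, 0, 3.55, 0, 0, 0],
  [0, 0, 3.55, 0, 0, 0],
  [0, 0, 0, 0, 0, 0],
])

```text
clock: 4.02
tool_pos: [0.6561, -0.1431, 0.0938]
orientation: [-180.0, -0.7, 170.9]
force: [-1.5, 1.2, -1.7]
opening: 0.0005
gripper_force: 0.0
```

```bash
python3 - <<'E'
from plant import *
from h import *
t,s=snapshot("top"),snapshot("side")
pose=(.5585,-.122,-9)
A=draw(t,pose,1.45,(375,165,475,285),"a",3.2);B=draw(s,pose,1.45,(255,205,405,365),"b",2.4)
h=max(A.shape[0],B.shape[0]);P=lambda I:cv2.copyMakeBorder(I,0,h-I.shape[0],0,0,cv2.BORDER_CONSTANT)
half=lambda I:I
b=cv2.resize(s["frame"][205:365,255:415,::-1],None,fx=2.4,fy=2.4,interpolation=cv2.INTER_CUBIC)
a=cv2.resize(t["frame"][165:285,375:475,::-1],None,fx=3.2,fy=3.2,interpolation=cv2.INTER_CUBIC)
cv2.imwrite("pics/o3.png",np.hstack([a,b])); print(a.shape,b.shape,get_obs()["tool_pos"])
for p in["tongue_edge","rib_middle"]:
  for c in("top","side"): print(c,p,[(np.round(d["position"],3).tolist(),round(d["score"],2)) for d in spot_point(c,p)][:2])
E
```

```text
(384, 320, 3) (384, 384, 3) [ 0.66042259 -0.14362174  0.10117942]
top tongue_edge [([0.399, 0.128, 0.009], 0.95), ([0.446, 0.423, 0.05], 0.26)]
side tongue_edge [([0.4, 0.13, 0.012], 0.81)]
top rib_middle [([0.424, 0.13, 0.015], 0.58)]
side rib_middle [([0.617, -0.131, 0.102], 0.85), ([0.42, 0.131, 0.017], 0.63)]
```

View pics/o3.png

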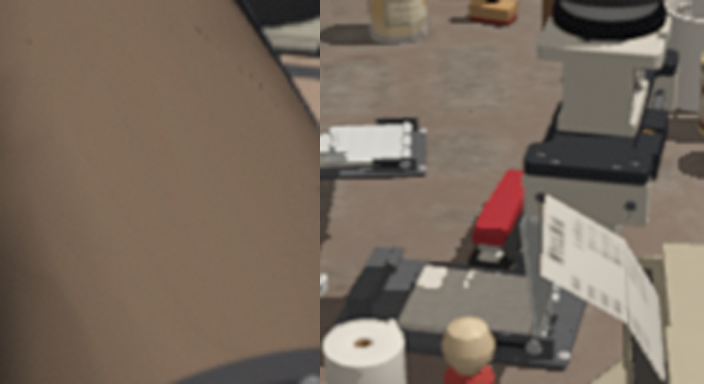

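The side crop shows the gripper behind the standing flap, with the flap at about crop (540,270); a receipt hides the fingers. The top view is blocked by the arm. I fold along the computed arc, stopping just short of flat.

Call:
play_rows([
  [1.17, 0.1, 0.1, 0, 0, 0],
  [1.17, 0.1, 0.1, 0, 0, 0],
  [1.17, 0.1, 0.1, 0, 0, 0],
  [1.17, 0.1, 0.1, 0, 0, 0],
  [0.78, 0, 0.25, 0, 0, 0],
  [0.78, 0, 0.25, 0, 0, 0],
  [0.74, 0, 0.42, 0, 0, 0],
  [0.74, 0, 0.42, 0, 0, 0],
  [0.62, 0, 0.61, 0, 0, 0],
  [0.62, 0, 0.61, 0, 0, 0],
  [0.45, 0, 0.77, 0, 0, 0],
  [0.45, 0, 0.77, 0, 0, 0],
  [0, 0, 0, 0, 0, 0],
  [0, 0, 0, 0, 0, 0],
])

```text
clock: 5.48
tool_pos: [0.5628, -0.1239, 0.0556]
orientation: [-180.0, -0.2, 170.9]
force: [-0.0, 0.6, 1.7]
opening: -0.0001
gripper_force: 0.6
```

```bash
python3 - <<'E'
from plant import *
from h import *
s=snapshot("side")
b=draw(s,(.5585,-.122,-9),.26,(255,225,405,365),"b",4); cv2.imwrite("pics/o4.png",b[:560] if b.shape[0]>600 else b)
b=draw(s,(.5585,-.122,-9),.26,(255,265,405,365),"b",2.9);cv2.imwrite("pics/o4.png",b); print(b.shape)
o=get_obs();d=o["tool_pos"]-[.5585,-.122,0];a=np.radians(-9);print(d[0]*np.cos(a)+d[1]*np.sin(a),-d[0]*np.sin(a)+d[1]*np.cos(a),d[2],o["force"])
for p in["tongue_edge","rib_middle"]: print(p,[(np.round(d["position"],3).tolist(),round(d["score"],2)) for d in spot_point("side",p)][:3])
E
```

```text
(580, 435, 3)
0.004932814956213769 -0.001178436349744065 0.05601521231293347 [-0.25710316  0.05158896  1.58844137]
tongue_edge [([0.51, -0.11, 0.043], 0.96), ([0.4, 0.132, 0.012], 0.81)]
rib_middle [([0.419, 0.129, 0.016], 0.9), ([0.54, -0.116, 0.041], 0.72), ([0.586, -0.003, 0.019], 0.47)]
```

View pics/o4.png

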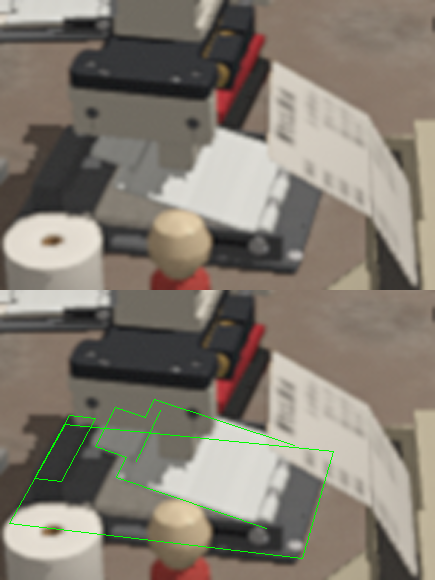

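The flap is nearly folded: tongue at crop (110,435), finger pressing on the hinge side of the rib. Now lower it flat.

Call:
play_rows([
  [0.15, 0, 0.5, 0, 0, 0],
  [0.15, 0, 0.5, 0, 0, 0],
  [0.08, 0, 0.4, 0, 0, 0],
  [0, 0, 0.2, 0, 0, 0],
  [0, 0, 0.1, 0, 0, 0],
  [0, 0, 0, 0, 0, 0],
])

```text
clock: 6.13
tool_pos: [0.5604, -0.1232, 0.0393]
orientation: [-180.0, -0.0, 171.0]
force: [1.4, 0.4, 0.7]
opening: 0.0004
gripper_force: 0.8
```

Call:
play_rows([
  [0, 0, 0.1, 0, 0, 0],
  [0, 0, 0.1, 0, 0, 0],
  [0, 0, 0, 0, 0, 0],
  [0, 0, 0, 0, 0, 0],
])

```text
clock: 6.47
tool_pos: [0.5604, -0.1233, 0.0379]
orientation: [180.0, 0.0, 171.0]
force: [0.9, 0.7, 5.2]
opening: 0.0002
gripper_force: 2.5
```

Call:
play_rows([
  [0, 0, 0.06, 0, 0, 0],
  [0.2, 0, 0, 0, 0, 0],
  [0.2, 0, 0, 0, 0, 0],
  [0.2, 0, 0, 0, 0, 0],
  [0.2, 0, 0, 0, 0, 0],
  [0.2, 0, 0, 0, 0, 0],
  [0.2, 0, 0, 0, 0, 0],
  [0.2, 0, 0, 0, 0, 0],
  [0.2, 0, 0, 0, 0, 0],
  [0, 0, 0, 0, 0, 0],
])

```text
clock: 7.3
tool_pos: [0.5455, -0.1206, 0.0377]
orientation: [180.0, 0.1, 171.0]
force: [3.7, -0.1, 5.5]
opening: 0.0004
gripper_force: 3.1
```

Call:
play_rows([
  [0.2, 0, 0.03, 0, 0, 0],
  [0.2, 0, 0, 0, 0, 0],
  [0.2, 0, 0, 0, 0, 0],
  [0.2, 0, 0, 0, 0, 0],
  [0.2, 0, 0, 0, 0, 0],
  [0.2, 0, 0, 0, 0, 0],
  [0.2, 0, 0, 0, 0, 0],
  [0.2, 0, 0, 0, 0, 0],
  [0.2, 0, 0, 0, 0, 0],
  [0, 0, 0, 0, 0, 0],
])

```text
clock: 8.13
tool_pos: [0.5282, -0.1177, 0.0376]
orientation: [180.0, 0.2, 171.0]
force: [3.3, -1.1, 5.6]
opening: 0.0006
gripper_force: 3.2
```

Call:
play_rows([
  [0.2, 0, 0.02, 0, 0, 0],
  [0.2, 0, 0, 0, 0, 0],
  [0.15, 0, 0, 0, 0, 0],
  [0.1, 0, 0, 0, 0, 0],
  [0.1, 0, 0, 0, 0, 0],
  [0.1, 0, 0, 0, 0, 0],
  [0, 0, 0, 0, 0, 0],
])

```text
clock: 8.72
tool_pos: [0.5231, -0.1165, 0.0381]
orientation: [179.9, 0.5, 171.0]
force: [13.0, -4.5, 0.8]
opening: 0.0003
gripper_force: 6.3
```

Call:
play_rows([
  [0, 0, 0.1, 0, 0, 0],
  [0.05, 0, 0.05, 0, 0, 0],
  [0, 0, 0, 0, 0, 0],
])

```text
clock: 8.97
tool_pos: [0.523, -0.1164, 0.0371]
orientation: [179.9, 0.5, 171.1]
force: [11.2, -3.4, 8.1]
opening: 0.0003
gripper_force: 8.6
```

```bash
python3 - <<'E'
from plant import *
from h import *
s=snapshot("side")
b=draw(s,(.5585,-.122,-9),0,(255,265,405,365),"b",2.9,26);cv2.imwrite("pics/o5.png",b)
o=get_obs();print(o["tool_pos"],o["force"])
for p in["tongue_edge","rib_middle"]: print(p,[(np.round(d["position"],3).tolist(),round(d["score"],2)) for d in spot_point("side",p)][:3])
E
```

```text
[ 0.52304071 -0.11645423  0.03717922] [11.23143143 -3.36554277  7.53783971]
tongue_edge [([0.4, 0.131, 0.01], 0.75)]
rib_middle [([0.51, -0.114, 0.018], 0.88), ([0.422, 0.127, 0.017], 0.54)]
```

View pics/o5.png

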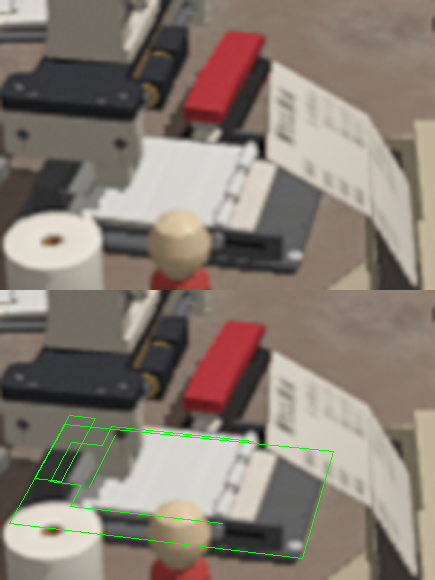

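The overlay at shift 26 mm matches: the rib is at 0.510, as expected for fully home, and the tongue is hidden under the lip at crop (60,460). Release.

Call:
play_rows([
  [-0.25, 0, 0, 0, 0, 0],
  [-0.1, 0, -0.2, 0, 0, 0],
  [0, 0, -0.3, 0, 0, 0],
  [0, 0, -0.5, 0, 0, 0],
  [0, 0, -1, 0, 0, 0],
  [0, 0, -3, 0, 0, 0],
  [0, 0, -3, 0, 0, 0],
  [0, 0, -4, 0, 0, 0],
  [0, 0, -4, 0, 0, 0],
  [0, 0, -4, 0, 0, 0],
  [0, 0, -4, 0, 0, 0],
  [0, 0, 0, 0, 0, 0],
  [0, 0, 0, 0, 0, 0],
])

```text
clock: 10.2
tool_pos: [0.521, -0.1169, 0.277]
orientation: [179.9, 0.1, 170.9]
force: [0.3, -0.3, -0.9]
opening: 0.0005
gripper_force: 0.0
```

```bash
python3 - <<'E'
from plant import *
from h import *
s=snapshot("side")
b=draw(s,(.5585,-.122,-9),0.05,(255,265,405,365),"b",2.9,26);cv2.imwrite("pics/o6.png",b)
snapshot("top")
for p in["tongue_edge","rib_middle","lip_mouth","stapler_mid","receipt_roll_mid","peg_doll_mid","eraser_mid"]: print(p,[(np.round(d["position"],3).tolist(),round(d["score"],2)) for d in spot_point("side",p)][:3])
E
```

```text
tongue_edge [([0.403, 0.131, 0.009], 0.85), ([0.484, -0.107, 0.02], 0.74)]
rib_middle [([0.511, -0.111, 0.024], 0.7), ([0.42, 0.129, 0.015], 0.6)]
lip_mouth [([0.495, -0.109, 0.025], 0.61), ([0.391, 0.127, 0.021], 0.56)]
stapler_mid [([0.583, -0.001, 0.015], 0.75)]
receipt_roll_mid [([0.502, -0.246, 0.031], 0.68), ([0.481, -0.105, 0.022], 0.62)]
peg_doll_mid [([0.57, -0.257, 0.042], 0.91)]
eraser_mid [([0.43, -0.114, 0.005], 0.73)]
```

View pics/o6.png

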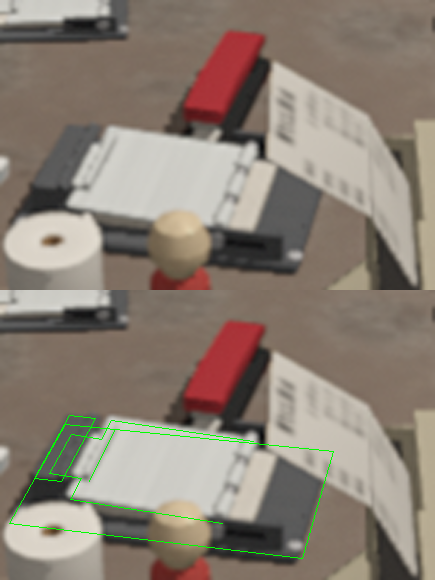

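The flap stays shut with its tongue under the lip at crop (75,455). The stapler, roll, doll and eraser are where they were.

```bash
python3 -c "
from plant import *
print(close_job())"
```

```text
the job is handed in; nothing more can be done
None
```

The slip holder is closed and the job is handed in: the flap is down and pushed fully home with its tongue under the lip, it stayed shut when I let go, and the stapler, roll, doll and eraser still measure where they were (I did not re-check the candy jar, which the arm never went near).

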